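# Set the rivet in the guarded bench press

## Robot

A 6-joint arm with a two-finger parallel gripper is mounted at the origin on the work surface. World frame = base frame: x ahead of the robot, y to its left, z up, the work surface at z = 0. Lengths are in mm, angles in rad, forces in N, time in s.
With the tool pointing down it reaches from about 300 to 1000 mm from the base axis. Payload 5.1 kg.
Tool frame: the origin (TCP) lies between the finger pads; the fingertips stand 17 mm ahead of it and the grasp point (between the pads) lies 2 mm behind it; z points along the fingers, y is the line along which they close (so a half turn about z gives the same grasp; the last joint's range is limited). The gripper opens to 95 mm and grips with 3 to 60 N. Pads are 20 mm wide; open, the fingers measure 119 mm over their backs; the gripper's body (75 mm by 180 mm) begins 59 mm behind the grasp point.
Start: joints at [-1.225, 0.124, 1.65, -0, 1.367, -0.083], TCP at [270.224, -591.154, 231.656] pointing down, gripper open.
Joint ranges: [-2.61, 2.61], [-1.02, 2.33], [0.03, 2.71], [-1.35, 4.49], [0.32, 2.68], [-2.91, 2.91]. Speed limits (rad/s): [2.57, 2.57, 3.14, 3.14, 3.14, 3.14].

## Interface

Orientations are given as a unit quaternion [x, y, z, w].
In Python, from workcell import status, capture, workorder gives the robot as it stands.
- The arm moves only by the tool carry_out, never from a script. Its argument "commands" is a list of rows, each an object with "gripper": the opening, from -1 (shut) to 1 (fully open); "linear": the shift along the world's x, y, z in cm, a list of three; "rot": the turn, a rotation vector about the world's x, y, z in units of 6 degrees (1.0 is 6 degrees), a list of three. A call has 1 to 5 rows; each row is the pose to reach, as a shift and turn from the pose commanded when the call began; what a row does not reach only later rows make up. A row lasts 1/10 s, in which the tool goes at most 50 mm and 8.59 degrees, less where a joint would pass 70% of its speed; a pose out of reach is approached as far as the arm can. A call with a gripper value outside its range is refused whole. The fingers move at their own pace and stop on an object; "grip_force" is the grip in N (left out, the last holds). Time passes only in rows, so rows that repeat a pose let the fingers close. It gives the time, the measured TCP pose, the force, the opening and the grip force at its end, in the units of the state.
- status.get_state(): the state, without advancing time (a new reading comes with each control period).
- capture(name): name is "scene" or "side" or "wrist"; returns a dict with "pixels" (400x640x3 uint8, blue, green, red), "range_z" (400x640 float32, mm along the optical axis (not along the pixel's ray), 0 where there is no reading), "fx", "fy", "cx", "cy" (pixels), "k1" (the pictures are not rectified: a ray, as slopes to the right and down, at radius r is drawn at 1 + k1 r^2 times it, then the intrinsics apply), "world_from_camera" (4x4, takes a point from camera to world coordinates). Camera axes: x right, y up, looking along -z (the intrinsics and any distortion apply to the point x, -y, -z); pixel columns grow to the right and rows downward; lengths in mm; the calibration is good to about 2 mm. A picture is of the moment at which its call begins.
- workorder.sign_off(): hands the job in; it is judged then, once.
The state is a dict: "time": time; "qpos": joint angles; "dq": joint speeds; "joint_efforts": joint torques, N m; "eef_pos": TCP position; "ee_rot": TCP orientation; "contact_force": force on the tool from outside, world axes, zero at the start; "moment": the same for the moment, N m; "opening": opening from 0.0 (shut) to 1.0 (fully open); "gripper_force": force on a finger pad.
Only numpy, scipy, OpenCV 4.12 (cv2) and the standard library are available. Lean on these libraries where they do the work, as an engineer would, in place of code of your own. Each camera call takes 0.05 s, during which the arm holds its last target. There are 200 camera calls.

## Task

Set the rivet in the small mirror bracket: with the fingertips push the press's slide fully home by its upright end plate, and only then reach down through the window in the wire guard and press the lever all the way down, holding it down for a full second. Let the lever come back up and withdraw, never touching the guard and its frame and leaving everything else lying where it is; nothing is to be picked up.

Things in the scene. Friction and masses are not known exactly. Their poses are not given: they have to be found in the camera images.
- press: Small green bench riveting press, bolted down. Origin: underside centre of its 220 (x) x 190 (y) x 15 mm base, on the table. Its x points away from the robot, its y towards the slide's side (the robot's left), z up; it stands anywhere on the table, turned by up to 0.35 rad. A slide bed 64 mm wide and 18 mm high (rails to 24 mm) runs out from the base along press +y at press x = 20 mm, to y = 255 mm.
- guard: Steel wire guard fixed over the press (same origin and axes as the press): an upright cage 222 x 192 mm, its flat top 150 mm above the table, of wire mesh on all sides except a rectangular window in the top and a gap in the +y side, below 65 mm, for the slide. It must not be touched.
- window (a point): Centre of the guard's top window, at the upper face of its rim (150 mm above the table, press x = -5 mm, y = 0). The opening is 104 mm along press x and 96 mm along press y; the rim bars are 8 mm thick and 12 mm wide. Axes as the press.
- treadle (a point): Centre of the upper face of the lever's flat end plate, 44 (x) x 46 (y) mm, aluminium, right below the window's centre: 16 mm below the guard's top when up, 37 mm below when fully pressed. Pressed straight down; a steel hinge 95 mm behind it (press +x).
- lever (a joint): Lever angle, rad: 0 up (sprung), 0.22 at its lower stop. Needs about 6 N at the plate to start and about 14 N at the stop; springs back up when released.
- push_plate (a point): Centre of the outer (+y) face of the slide's upright steel end plate, 76 mm wide (x), 60 mm high (20 to 80 mm above the table), 10 mm thick; this point is 50 mm above the table. Axes as the press. Pushed along press -y it ends 160 mm from the press's centre line, 64 mm outside the guard.
- slide (a joint): How far the slide stands out of the press, m: 0 fully home against its stop, 0.075 fully out. It moves along press y, stays where it is left, and needs about 4 to 6 N to push slowly. It carries the bracket with the rivet under the ram.
- polish_tin: Bystander: flat round black tin, 72 mm across, 28 mm high, behind the guard (press +x). Origin at its underside.
- glue_jar: Bystander: small amber jar, 48 mm across, 62 mm high, beside the slide bed on its far side (press +x). Origin at its underside.
- watch: Bystander: wristwatch lying flat, 170 mm long, 11 mm high, strap along its x, to the right of the guard (press -y). Origin at its underside.
- mirror: Bystander: round motorcycle mirror, 124 mm across, 26 mm thick, with a bent stalk. Origin at its underside.
- calculator: Bystander: grey desk calculator 100 x 150 x 16 mm. Origin at its underside.
- pliers: Bystander: pliers lying flat, about 180 mm long, 15 mm high. Origin at its underside.
- hammer: Bystander: hammer lying flat, 240 mm long. Origin at its underside.

How it is judged (in metres and radians):
On the way, in this order (a step that is already met when the one before it is completed fails the run):
1. the slide is fully home (within 3 mm), the lever still up (value of joint slide below 0.003 m and value of joint lever below 0.05 rad), for 0.2 s.
2. the lever is held all the way down by the fingers with the slide home (value of joint lever above 0.195 rad and value of joint slide below 0.004 m and contact force between lever and the fingers above 2 N), for 0.8 s.
At the end, for the whole second after the job is handed in: The slide is home (within 4 mm), the lever has sprung back up (below 0.02 rad), everything else lies still, and the robot is clear (value of joint slide below 0.004 m and value of joint lever below 0.02 rad and linear speed of each of polish_tin, glue_jar, watch, mirror, calculator, pliers, hammer below 0.02 m/s); the robot touches nothing.
It fails at once if the guard or its frame is touched (contact force between guard and anything else above 0.5 N).
It fails at once if the lever is pressed before the slide is home (value of joint slide above 0.005 m and value of joint lever above 0.06 rad).
It fails at once if a bystander is moved more than 25 mm or lifted (distance of any of polish_tin, glue_jar, watch, mirror, calculator, pliers, hammer from where it was at the start of the episode above 0.025 m).
It also fails if it takes over 51 s, if anything falls off the work surface, if the arm or the gripper's body presses on something with over 40 N, if the wrist force passes 120 N, or if a joint passes its speed limit or range.

## Working session

There is one attempt and no reset: what is moved stays moved. The work goes in short steps, Python scripts to look and compute and a tool call to move; the robot and the scene stay as the last step left them, time stands still between calls to the robot, and variables do not carry over. Pictures are saved under pics/ and viewed, at most 10 in all, crops included, and the job is handed in when it is done.

Besides the shell and the picture viewer there is one more tool, called after "Call:" by a JSON object that holds its "op" and its "data". carry_out: Moves the arm, as the interface text tells. Its arguments: {"type":"object","properties":{"commands":{"type":"array","items":{"type":"object","properties":{"gripper":{"type":"number"},"linear":{"type":"array","items":{"type":"number"}},"rot":{"type":"array","items":{"type":"number"}}}}},"grip_force":{"type":"number"}},"required":["commands"]}

```bash
mkdir -p pics
cat > h.py <<'E'
import numpy as np, cv2
from workcell import status, capture, workorder
def cloud(c):
    h,w=c["range_z"].shape
    u,v=np.meshgrid(np.arange(w),np.arange(h))
    K=np.array([[c["fx"],0,c["cx"]],[0,c["fy"],c["cy"]],[0,0,1.]])
    p=cv2.undistortPoints(np.stack([u,v],-1).reshape(-1,1,2).astype(float),K,np.array([c["k1"],0,0,0.])).reshape(h,w,2)
    z=c["range_z"].astype(float)
    P=np.stack([p[...,0]*z,-p[...,1]*z,-z,np.ones_like(z)],-1)@np.array(c["world_from_camera"]).T
    P=P[...,:3]; P[z==0]=np.nan
    return P
E
python3 - <<'E'
from h import *
s=status.get_state();print(s)
for n in("scene","side"):
    c=capture(n);cv2.imwrite(f"pics/{n}0.png",c["pixels"]);np.savez(f"{n}0.npz",P=cloud(c),px=c["pixels"])
    print(n,np.array(c["world_from_camera"]).round(2).tolist(),c["k1"])
E
```

```text
{'time': 0.0, 'qpos': array([-1.22461527e+00,  1.24537591e-01,  1.65163777e+00, -8.60712321e-06,
        1.36744742e+00, -8.25727361e-02]), 'dq': array([ 1.07266078e-03, -1.07960694e-04,  7.73846259e-06,  3.11888952e-04,
       -3.21292021e-04, -1.82962271e-04]), 'joint_efforts': array([-2.01739727e-03, -4.17605424e+01, -3.59931707e+01,  7.74188060e-02,
        4.92289220e-02, -1.92087518e-04]), 'eef_pos': array([ 270.01966112, -590.6233242 ,  230.38737576]), 'ee_rot': array([ 9.77108453e-01,  2.12739374e-01, -1.37580237e-04, -1.00570713e-03]), 'contact_force': array([ 0.45755965,  0.38352823, -0.04917548]), 'moment': array([ 0.02967315, -0.00183928,  0.03556458]), 'gripper_force': 0.0, 'opening': 1.0014032482278743}
scene [[0.84, -0.33, 0.42, 1040.32], [0.53, 0.53, -0.66, -854.11], [-0.01, 0.78, 0.63, 939.16], [0.0, 0.0, 0.0, 1.0]] -0.006121713502930449
side [[0.84, -0.37, 0.39, 1007.2], [0.54, 0.59, -0.6, -759.6], [-0.01, 0.71, 0.7, 1007.25], [0.0, 0.0, 0.0, 1.0]] -0.03783279040625434
```

View pics/scene0.png

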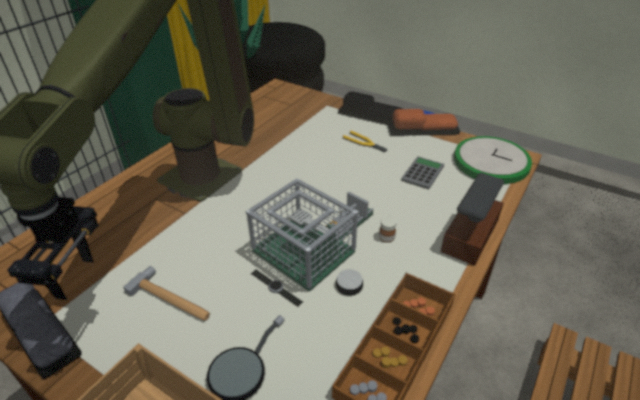

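View pics/side0.png

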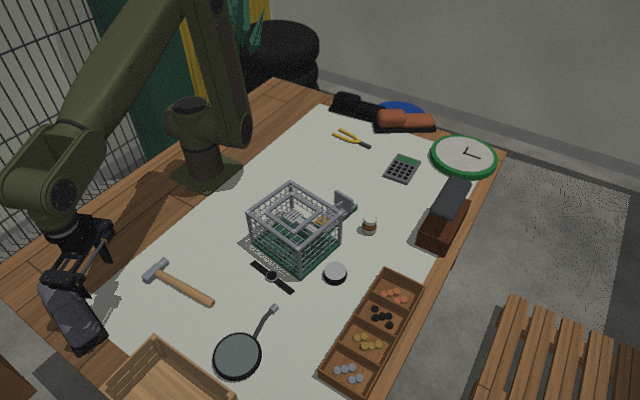

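The guard cage is around (302,230) in "scene" and (295,228) in "side". The push plate shows just right of it at about (358,205) and (345,202), with the amber jar at about (388,229) and the tin at (349,281). Next I'll fit the guard top and the plate.

```bash
cat > fit.py <<'E'
from h import *
def guard(P,box):
    r0,r1,c0,c1=box
    Q=P[r0:r1,c0:c1].reshape(-1,3); Q=Q[~np.isnan(Q[:,0])]
    T=Q[(Q[:,2]>143)&(Q[:,2]<158)]
    return Q,T
if __name__=="__main__":
  for n,box in(("scene",(170,290,240,385)),("side",(170,285,240,362))):
    d=np.load(n+"0.npz");P=d["P"]
    Q,T=guard(P,box)
    h=np.histogram(Q[:,2],np.arange(-10,175,5));print(n,h[0].tolist())
    m=cv2.minAreaRect(T[:,:2].astype(np.float32));print(len(T),m,"zmed",np.median(T[:,2]))
    a=np.deg2rad(m[2]);
    # refine yaw and centre using model: frame edges
    from scipy.optimize import minimize
    def cost(p):
        c,s=np.cos(p[2]),np.sin(p[2]);D=T[:,:2]-p[:2];x=D@[c,s];y=D@[-s,c]
        e=np.minimum.reduce([abs(abs(x)-105+0),abs(abs(y)-90),abs(abs(x+5)-58),abs(abs(y)-54)])
        out=np.maximum(abs(x)-111,0)+np.maximum(abs(y)-96,0)
        ins=np.maximum(0,np.minimum(52-abs(x+5),48-abs(y)))
        return np.mean(np.minimum(out,20)*3+np.minimum(ins,20)*3+np.minimum(e,10)*.2)
    best=min((minimize(cost,[*m[0],y],method="Nelder-Mead",options=dict(initial_simplex=np.array([[*m[0],y],[m[0][0]+8,m[0][1],y],[m[0][0],m[0][1]+8,y],[*m[0],y+.05]]))) for y in np.linspace(-.35,.35,15)),key=lambda r:r.fun)
    p=best.x;print("pose",p,best.fun)
    c,s=np.cos(p[2]),np.sin(p[2]);A=P.reshape(-1,3);A=A[~np.isnan(A[:,0])];L=np.c_[(A[:,:2]-p[:2])@np.array([[c,-s],[s,c]]),A[:,2]]
    pl=L[(L[:,0]>-40)&(L[:,0]<80)&(L[:,1]>120)&(L[:,1]<290)&(L[:,2]>35)&(L[:,2]<95)]
    print("plate",len(pl),np.percentile(pl,[2,50,98],axis=0).round(1).tolist())
    for z in(45,55,65,75):
        q=pl[abs(pl[:,2]-z)<5];print(z,len(q),np.percentile(q,[5,50,95],axis=0).round(1).tolist() if len(q) else 0)
    tr=L[(abs(L[:,0]+5)<40)&(abs(L[:,1])<40)&(L[:,2]>110)&(L[:,2]<142)]
    print("treadle",len(tr),np.percentile(tr,[3,50,97],axis=0).round(1).tolist())
    near=L[(abs(L[:,0])<330)&(L[:,1]>100)&(L[:,1]<420)&(L[:,2]>12)&(L[:,2]<300)]
    H,_,_=np.histogram2d(near[:,0],near[:,1],[np.arange(-320,321,40),np.arange(100,421,40)]);print(H.astype(int))
E
python3 fit.py
```

```text
scene [68, 4410, 4368, 327, 1306, 679, 204, 498, 145, 137, 180, 102, 103, 125, 189, 205, 103, 133, 98, 147, 185, 118, 59, 59, 136, 160, 82, 109, 310, 101, 399, 1568, 503, 0, 0, 0]
2339 ((499.15093994140625, -109.8237075805664), (196.0361328125, 226.7864227294922), 81.00592803955078) zmed 148.45640650009193
pose [ 5.00058987e+02 -1.11173040e+02 -1.57030716e-01] 0.9771234226856061
plate 304 [[-16.0, 192.6, 37.1], [23.9, 209.0, 60.5], [58.4, 216.4, 80.9]]
45 50 [[-13.1, 199.9, 41.3], [27.2, 208.7, 46.3], [55.6, 213.0, 49.8]]
55 75 [[-11.0, 189.9, 50.5], [22.3, 208.5, 55.4], [56.2, 212.5, 59.6]]
65 56 [[-13.1, 206.0, 60.4], [21.1, 209.1, 64.9], [57.6, 212.8, 69.5]]
75 85 [[-12.3, 207.0, 70.5], [25.7, 210.3, 76.4], [55.2, 216.4, 79.3]]
treadle 266 [[-24.9, -22.0, 125.0], [1.0, -3.0, 133.1], [29.6, 20.4, 136.1]]
[[  0   0   0   0   0   0   0   0]
 [  0   0   0   0   0   0   0   0]
 [  0   0   0   0   0   0   0   0]
 [  0   0   0   0   0   0   0   0]
 [  0   0   0   0   0   0   0   0]
 [  0   0   0   0   0   0   0   0]
 [  0   0   0   0   0   0   0   0]
 [  4  12  70   0   0   0   0   0]
 [
[... 947 characters left out ...]
-13.5, 206.9, 71.6], [27.3, 210.3, 76.9], [55.9, 216.7, 79.8]]
treadle 226 [[-25.5, -21.7, 125.9], [2.0, -2.8, 133.3], [30.9, 20.8, 136.4]]
[[  0   0   0   0   0   0   0   0]
 [  0   0   0   0   0   0   0   0]
 [  0   0   0   0   0   0   0   0]
 [  0   0   0   0   0   0   0   0]
 [  0   0   0   0   0   0   0   0]
 [  0   0   0   0   0   0   0   0]
 [  0   0   0   0   0   0   0   0]
 [  8   8  58   0   0   0   0   0]
 [ 36  29 166   4   0   0   0   0]
 [ 16   9 108  22   0   0   0   0]
 [  0   0   3   0   0   0   0   0]
 [  0  26 203   4   0   0   0   0]
 [  0   0  22   0   0   0   0   0]
 [  0   0   0   0   0   0   0   0]
 [  0   0   0   0   5  24   3  20]
 [  0   0   0 172 225 222 118 116]]
```

Press fit: centre (499, -111), yaw -0.158. The plate's outer face is at press y≈218, so the slide is about 58 mm out. I'm moving above a point beyond the plate, with the gripper closing and turning so its closing axis lies along press x.

Call:
{"op": "carry_out", "data": {"commands": [{"linear": [1.2, 3.6, 3], "rot": [0, 0, 1], "gripper": -1}, {"linear": [2.7, 7.2, 5], "rot": [0, 0, 2], "gripper": -1}, {"linear": [4.2, 11, 5], "rot": [0, 0, 3], "gripper": -1}, {"linear": [5.7, 14.8, 5], "rot": [0, 0, 4], "gripper": -1}, {"linear": [7.2, 18.6, 5], "rot": [0, 0, 5], "gripper": -1}], "grip_force": 10}}

```text
time: 0.6
eef_pos: [342.5, -403.5, 281.3]
ee_rot: [0.888, 0.46, 0.0, -0.0]
contact_force: [0.3, -0.6, 0.6]
opening: 0.636
gripper_force: 0.0
```

Call:
{"op": "carry_out", "data": {"commands": [{"linear": [1.5, 3.8, 0], "rot": [0, 0, 1], "gripper": -1}, {"linear": [3, 7.6, 0], "rot": [0, 0, 2], "gripper": -1}, {"linear": [4.4, 11.2, 0], "rot": [0, 0, 3], "gripper": -1}, {"linear": [5.8, 14.9, 0], "rot": [0, 0, 4], "gripper": -1}, {"linear": [7.3, 18.6, 0], "rot": [0, 0, 4.4], "gripper": -1}]}}

```text
time: 1.1
eef_pos: [415.2, -217.5, 281.2]
ee_rot: [0.76, 0.65, -0.0, -0.0]
contact_force: [0.5, -0.5, 0.8]
opening: 0.215
gripper_force: 0.0
```

Call:
{"op": "carry_out", "data": {"commands": [{"linear": [1.5, 3.8, 0], "gripper": -1}, {"linear": [3, 7.6, 0], "gripper": -1}, {"linear": [4.4, 11.2, 0], "gripper": -1}, {"linear": [5.8, 14.9, 0], "gripper": -1}, {"linear": [7.3, 18.6, 0], "gripper": -1}]}}

```text
invalid input at $.commands[0]: expected keys gripper, linear, rot
```

Call:
{"op": "carry_out", "data": {"commands": [{"linear": [1.5, 3.8, 0], "gripper": -1}, {"linear": [3, 7.6, 0], "gripper": -1}, {"linear": [4.4, 11.2, 0], "gripper": -1}, {"linear": [5.8, 14.9, 0], "gripper": -1}, {"linear": [7.3, 18.6, 0], "gripper": -1}]}}

```text
invalid input at $.commands[0]: expected keys gripper, linear, rot
```

Call:
{"op": "carry_out", "data": {"commands": [{"linear": [1.5, 3.8, 0], "rot": [0, 0, 0], "gripper": -1}, {"linear": [3, 7.6, 0], "rot": [0, 0, 0], "gripper": -1}, {"linear": [4.4, 11.2, 0], "rot": [0, 0, 0], "gripper": -1}, {"linear": [5.8, 14.9, 0], "rot": [0, 0, 0], "gripper": -1}, {"linear": [7.3, 18.6, 0], "rot": [0, 0, 0], "gripper": -1}]}}

```text
time: 1.6
eef_pos: [488.2, -31.5, 281.3]
ee_rot: [0.761, 0.649, -0.0, -0.0]
contact_force: [0.9, -0.3, -0.3]
opening: 0.005
gripper_force: 0.0
```

Call:
{"op": "carry_out", "data": {"commands": [{"linear": [1.5, 3.8, 0], "rot": [0, 0, 0], "gripper": -1}, {"linear": [3, 7.6, 0], "rot": [0, 0, 0], "gripper": -1}, {"linear": [4.4, 11.2, 0], "rot": [0, 0, 0], "gripper": -1}, {"linear": [5.8, 14.9, 0], "rot": [0, 0, 0], "gripper": -1}, {"linear": [7.3, 18.6, 0], "rot": [0, 0, 0], "gripper": -1}]}}

```text
time: 2.1
eef_pos: [561.3, 154.5, 281.1]
ee_rot: [0.76, 0.649, -0.0, -0.0]
contact_force: [-0.3, 0.5, 0.3]
opening: 0.006
gripper_force: 0.0
```

Run:
```python
from h import *
s=status.get_state();print(s["eef_pos"],s["contact_force"],s["opening"],s["qpos"])
for n in("wrist",):
    c=capture(n);cv2.imwrite(f"pics/{n}1.png",c["pixels"]);P=cloud(c)
    A=P.reshape(-1,3);A=A[~np.isnan(A[:,0])]
    cs,sn=np.cos(-.158),np.sin(-.158);L=np.c_[(A[:,:2]-[499,-110.7])@np.array([[cs,-sn],[sn,cs]]),A[:,2]]
    top=L[(L[:,2]>74)&(L[:,2]<86)&(L[:,1]>150)&(L[:,1]<300)&(L[:,0]>-60)&(L[:,0]<100)]
    print("platetop",len(top),np.percentile(top,[2,50,98],axis=0).round(1))
    ob=L[(L[:,2]>30)&(L[:,2]<180)&(L[:,1]>218)];print(len(ob),np.percentile(ob,[2,50,98],axis=0).round(1) if len(ob) else 0)
```

```text
[561.25851738 154.5052614  281.11185417] [-0.33531249  0.54657078  0.29392934] 0.005727055519830999 [ 1.76481231e-01 -5.10902100e-02  1.74725912e+00 -1.20150119e-04
  1.44620896e+00  3.33795442e-01]
platetop 538 [[-15.9 210.4  74.5]
 [ 19.9 215.7  79.5]
 [ 55.7 218.9  81.3]]
21360 [[ 22.3 218.6  33.3]
 [292.5 354.4  69.6]
 [352.6 448.2 148.1]]
```

View pics/wrist1.png

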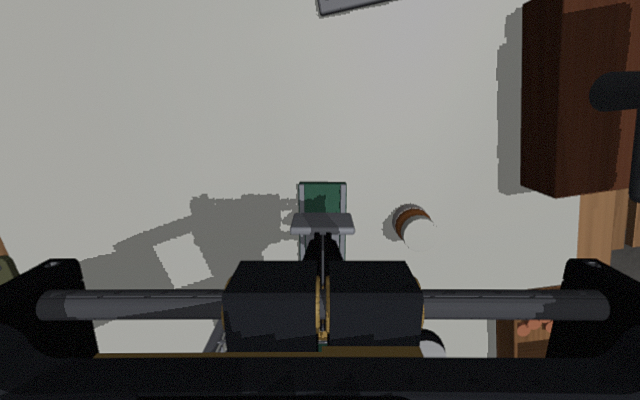

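The wrist view confirms the fit: plate top at pixel (322,223), centred under the closed fingers, and the jar at (412,225) is well clear. Descending beyond the plate, then pushing along press -y.

Call:
{"op": "carry_out", "data": {"commands": [{"linear": [0, 0, -4.4], "rot": [0, 0, 0], "gripper": -1}, {"linear": [0, 0, -8.8], "rot": [0, 0, 0], "gripper": -1}, {"linear": [0, 0, -13.2], "rot": [0, 0, 0], "gripper": -1}, {"linear": [0, 0, -17.6], "rot": [0, 0, 0], "gripper": -1}, {"linear": [0, 0, -21.8], "rot": [0, 0, 0], "gripper": -1}]}}

```text
time: 2.65
eef_pos: [560.4, 152.7, 61.3]
ee_rot: [0.761, 0.649, -0.0, -0.0]
contact_force: [0.3, -0.1, -0.3]
opening: 0.005
gripper_force: 0.0
```

Call:
{"op": "carry_out", "data": {"commands": [{"linear": [-0.16, -1, 0], "rot": [0, 0, 0], "gripper": -1}, {"linear": [-0.31, -2, 0], "rot": [0, 0, 0], "gripper": -1}, {"linear": [-0.47, -3, 0], "rot": [0, 0, 0], "gripper": -1}, {"linear": [-0.55, -3.5, 0], "rot": [0, 0, 0], "gripper": -1}, {"linear": [-0.63, -4, 0], "rot": [0, 0, 0], "gripper": -1}]}}

```text
time: 3.15
eef_pos: [556.5, 112.3, 66.2]
ee_rot: [0.761, 0.649, 0.002, 0.001]
contact_force: [2.2, 6.7, 3.4]
opening: 0.006
gripper_force: 2.9
```

Call:
{"op": "carry_out", "data": {"commands": [{"linear": [-0.08, -0.5, 0], "rot": [0, 0, 0], "gripper": -1}, {"linear": [-0.16, -1, 0], "rot": [0, 0, 0], "gripper": -1}, {"linear": [-0.24, -1.5, 0], "rot": [0, 0, 0], "gripper": -1}, {"linear": [-0.31, -2, 0], "rot": [0, 0, 0], "gripper": -1}, {"linear": [-0.39, -2.5, 0], "rot": [0, 0, 0], "gripper": -1}]}}

```text
time: 3.65
eef_pos: [551.3, 87.7, 63.9]
ee_rot: [0.761, 0.649, 0.0, 0.0]
contact_force: [2.6, 4.4, 2.9]
opening: 0.005
gripper_force: 2.4
```

Call:
{"op": "carry_out", "data": {"commands": [{"linear": [-0.08, -0.5, 0], "rot": [0, 0, 0], "gripper": -1}, {"linear": [-0.16, -1, 0], "rot": [0, 0, 0], "gripper": -1}, {"linear": [-0.24, -1.5, 0], "rot": [0, 0, 0], "gripper": -1}, {"linear": [-0.31, -2, 0], "rot": [0, 0, 0], "gripper": -1}, {"linear": [-0.39, -2.5, 0], "rot": [0, 0, 0], "gripper": -1}]}}

```text
time: 4.15
eef_pos: [547.0, 62.4, 63.6]
ee_rot: [0.761, 0.649, -0.0, -0.0]
contact_force: [1.8, 4.0, 2.9]
opening: 0.006
gripper_force: 2.4
```

Call:
{"op": "carry_out", "data": {"commands": [{"linear": [-0.03, -0.2, 0], "rot": [0, 0, 0], "gripper": -1}, {"linear": [-0.06, -0.4, 0], "rot": [0, 0, 0], "gripper": -1}, {"linear": [-0.09, -0.6, 0], "rot": [0, 0, 0], "gripper": -1}, {"linear": [-0.11, -0.7, 0], "rot": [0, 0, 0], "gripper": -1}, {"linear": [-0.12, -0.8, 0], "rot": [0, 0, 0], "gripper": -1}]}}

```text
time: 4.65
eef_pos: [545.9, 55.9, 63.5]
ee_rot: [0.761, 0.649, 0.001, -0.001]
contact_force: [2.0, 10.3, 0.5]
opening: 0.006
gripper_force: 5.5
```

Call:
{"op": "carry_out", "data": {"commands": [{"linear": [-0.02, -0.1, 0], "rot": [0, 0, 0], "gripper": -1}, {"linear": [-0.03, -0.2, 0], "rot": [0, 0, 0], "gripper": -1}, {"linear": [-0.05, -0.3, 0], "rot": [0, 0, 0], "gripper": -1}, {"linear": [-0.05, -0.3, 0], "rot": [0, 0, 0], "gripper": -1}, {"linear": [-0.05, -0.3, 0], "rot": [0, 0, 0], "gripper": -1}]}}

```text
time: 5.15
eef_pos: [545.9, 55.9, 63.6]
ee_rot: [0.761, 0.649, 0.003, -0.002]
contact_force: [5.3, 18.4, -0.3]
opening: 0.007
gripper_force: 9.7
```

The tool has stopped moving while the force rose to 18 N, so the slide is at its stop. Backing off and up, then checking from above.

Call:
{"op": "carry_out", "data": {"commands": [{"linear": [0.2, 1, 0], "rot": [0, 0, 0], "gripper": -1}, {"linear": [0.6, 4, 0], "rot": [0, 0, 0], "gripper": -1}, {"linear": [0.8, 5, 3], "rot": [0, 0, 0], "gripper": -1}, {"linear": [0.8, 5, 7], "rot": [0, 0, 0], "gripper": -1}, {"linear": [0.8, 5, 11], "rot": [0, 0, 0], "gripper": -1}]}}

```text
time: 5.65
eef_pos: [551.6, 101.3, 172.7]
ee_rot: [0.76, 0.65, -0.003, -0.001]
contact_force: [0.9, -0.4, -0.2]
opening: 0.006
gripper_force: 0.0
```

Call:
{"op": "carry_out", "data": {"commands": [{"linear": [0, 0, 4], "rot": [0, 0, 0], "gripper": -1}, {"linear": [0, 0, 8], "rot": [0, 0, 0], "gripper": -1}, {"linear": [0, 0, 12], "rot": [0, 0, 0], "gripper": -1}, {"linear": [0, 0, 12], "rot": [0, 0, 0], "gripper": -1}]}}

```text
time: 6.05
eef_pos: [555.4, 101.2, 300.2]
ee_rot: [0.761, 0.649, 0.003, 0.004]
contact_force: [0.1, 0.6, 0.2]
opening: 0.002
gripper_force: 0.0
```

Run:
```python
from h import *
s=status.get_state();print(s["eef_pos"],s["contact_force"],s["opening"])
for n in("wrist","scene","side"):
    c=capture(n);cv2.imwrite(f"pics/{n}2.png",c["pixels"]);P=cloud(c);np.savez(f"{n}2.npz",P=P)
    A=P.reshape(-1,3);A=A[~np.isnan(A[:,0])]
    cs,sn=np.cos(-.158),np.sin(-.158);L=np.c_[(A[:,:2]-[499,-110.7])@np.array([[cs,-sn],[sn,cs]]),A[:,2]]
    top=L[(L[:,2]>74)&(L[:,2]<86)&(L[:,1]>120)&(L[:,1]<300)&(L[:,0]>-60)&(L[:,0]<100)]
    print(n,"platetop",len(top),np.percentile(top,[2,50,98],axis=0).round(1).tolist() if len(top) else 0)
```

```text
[555.44134676 101.15423827 300.23196558] [0.10747494 0.61597446 0.19439865] 0.0016640181466148149
wrist platetop 544 [[-15.6, 151.7, 74.8], [19.8, 157.5, 79.5], [55.2, 161.2, 81.3]]
scene platetop 0 0
side platetop 45 [[-13.4, 149.6, 76.7], [24.9, 153.6, 78.9], [56.4, 159.6, 82.7]]
```

The slide is home: outer face at press y≈161, moved by 58 mm. Next, over the window centre at world (494, -110).

Call:
{"op": "carry_out", "data": {"commands": [{"linear": [-0.8, -2.6, 0], "rot": [0, 0, 0], "gripper": -1}, {"linear": [-1.8, -6, 0], "rot": [0, 0, 0], "gripper": -1}, {"linear": [-2.8, -9.5, 0], "rot": [0, 0, 0], "gripper": -1}, {"linear": [-3.8, -13, 0], "rot": [0, 0, 0], "gripper": -1}, {"linear": [-4.8, -16.5, 0], "rot": [0, 0, 0], "gripper": -1}]}}

```text
time: 6.7
eef_pos: [503.5, -64.4, 290.4]
ee_rot: [0.761, 0.649, -0.002, -0.002]
contact_force: [0.6, -0.5, -0.4]
opening: 0.002
gripper_force: 0.0
```

Call:
{"op": "carry_out", "data": {"commands": [{"linear": [-0.8, -2.8, 0], "rot": [0, 0, 0], "gripper": -1}, {"linear": [-1.3, -4.6, -3], "rot": [0, 0, 0], "gripper": -1}, {"linear": [-1.3, -4.6, -6], "rot": [0, 0, 0], "gripper": -1}, {"linear": [-1.3, -4.6, -8], "rot": [0, 0, 0], "gripper": -1}, {"linear": [-1.3, -4.6, -8], "rot": [0, 0, 0], "gripper": -1}]}}

```text
time: 7.2
eef_pos: [488.6, -108.5, 207.0]
ee_rot: [0.761, 0.649, -0.004, -0.005]
contact_force: [-0.2, -0.4, -0.7]
opening: 0.006
gripper_force: 0.0
```

Run:
```python
from h import *
s=status.get_state();print(s["eef_pos"],s["contact_force"])
p=s["eef_pos"][:2]-[499,-110.7];c,q=np.cos(-.158),np.sin(-.158);print("press xy",p@[c,q],p@[-q,c])
im=capture("side")["pixels"][150:310,200:400];im2=capture("scene")["pixels"][150:310,200:400]
cv2.imwrite("pics/over.png",cv2.resize(np.hstack([im,im2]),None,fx=2,fy=2))
```

```text
[ 488.59647033 -108.52432506  206.98633575] [-0.24691047 -0.42131701 -0.70731979]
press xy -10.616270897893708 0.5116475272550185
```

View pics/over.png

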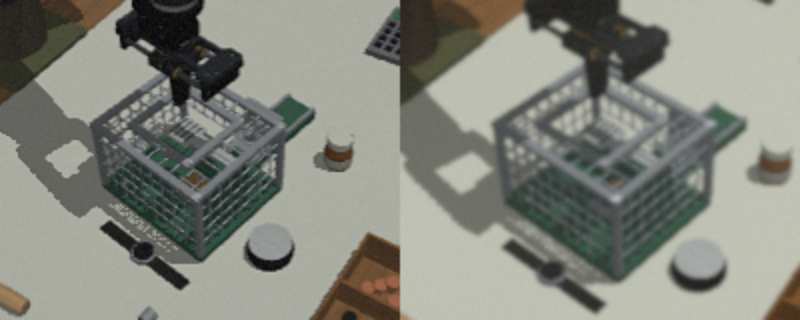

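The closed fingers stand above the middle of the window (about (180,100) left, (597,112) right in the montage), and the slide's plate is in. Coming down slowly.

Call:
{"op": "carry_out", "data": {"commands": [{"linear": [0.2, 0, 0], "rot": [0, 0, 0], "gripper": -1}, {"linear": [0.2, -0.1, -1], "rot": [0, 0, 0], "gripper": -1}, {"linear": [0.2, -0.1, -2], "rot": [0, 0, 0], "gripper": -1}, {"linear": [0.2, -0.1, -3], "rot": [0, 0, 0], "gripper": -1}, {"linear": [0.2, -0.1, -3], "rot": [0, 0, 0], "gripper": -1}]}}

```text
time: 7.8
eef_pos: [493.2, -109.7, 181.3]
ee_rot: [0.761, 0.649, -0.001, -0.002]
contact_force: [0.1, 0.1, -0.8]
opening: 0.004
gripper_force: 0.0
```

Call:
{"op": "carry_out", "data": {"commands": [{"linear": [0, 0, -1], "rot": [0, 0, 0], "gripper": -1}, {"linear": [0, 0, -2], "rot": [0, 0, 0], "gripper": -1}, {"linear": [0, 0, -2.6], "rot": [0, 0, 0], "gripper": -1}, {"linear": [0, 0, -3.1], "rot": [0, 0, 0], "gripper": -1}, {"linear": [0, 0, -3.6], "rot": [0, 0, 0], "gripper": -1}]}}

```text
time: 8.3
eef_pos: [494.1, -110.1, 148.0]
ee_rot: [0.761, 0.649, -0.0, -0.001]
contact_force: [-5.3, 1.7, 8.1]
opening: 0.008
gripper_force: 4.1
```

Call:
{"op": "carry_out", "data": {"commands": [{"linear": [0, 0, -0.4], "rot": [0, 0, 0], "gripper": -1}, {"linear": [0, 0, -0.8], "rot": [0, 0, 0], "gripper": -1}, {"linear": [0, 0, -1.2], "rot": [0, 0, 0], "gripper": -1}, {"linear": [0, 0, -1.4], "rot": [0, 0, 0], "gripper": -1}, {"linear": [0, 0, -1.6], "rot": [0, 0, 0], "gripper": -1}]}}

```text
time: 8.8
eef_pos: [494.9, -110.2, 134.0]
ee_rot: [0.761, 0.649, 0.0, 0.0]
contact_force: [-5.3, 2.4, 13.3]
opening: 0.005
gripper_force: 6.7
```

Call:
{"op": "carry_out", "data": {"commands": [{"linear": [0, 0, -0.2], "rot": [0, 0, 0], "gripper": -1}, {"linear": [0, 0, -0.4], "rot": [0, 0, 0], "gripper": -1}, {"linear": [0, 0, -0.4], "rot": [0, 0, 0], "gripper": -1}, {"linear": [0, 0, -0.4], "rot": [0, 0, 0], "gripper": -1}]}}

```text
time: 9.2
eef_pos: [495.3, -110.3, 131.1]
ee_rot: [0.761, 0.649, 0.0, 0.001]
contact_force: [-5.5, 2.5, 14.7]
opening: 0.005
gripper_force: 8.2
```

Call:
{"op": "carry_out", "data": {"commands": [{"linear": [0, 0, -0.2], "rot": [0, 0, 0], "gripper": -1}, {"linear": [0, 0, -0.4], "rot": [0, 0, 0], "gripper": -1}, {"linear": [0, 0, -0.4], "rot": [0, 0, 0], "gripper": -1}]}}

```text
time: 9.5
eef_pos: [495.5, -110.4, 130.6]
ee_rot: [0.76, 0.649, 0.0, 0.0]
contact_force: [-16.0, 5.0, 33.0]
opening: 0.006
gripper_force: 17.9
```

The lever is at its stop: force jumped to 33 N with no further travel. Easing slightly and holding 1.5 s.

Call:
{"op": "carry_out", "data": {"commands": [{"linear": [0, 0, 0.1], "rot": [0, 0, 0], "gripper": -1}, {"linear": [0, 0, 0.1], "rot": [0, 0, 0], "gripper": -1}, {"linear": [0, 0, 0.1], "rot": [0, 0, 0], "gripper": -1}, {"linear": [0, 0, 0.1], "rot": [0, 0, 0], "gripper": -1}, {"linear": [0, 0, 0.1], "rot": [0, 0, 0], "gripper": -1}]}}

```text
time: 10.0
eef_pos: [495.4, -110.3, 130.7]
ee_rot: [0.76, 0.649, 0.0, 0.0]
contact_force: [-13.7, 4.8, 28.4]
opening: 0.005
gripper_force: 15.3
```

Call:
{"op": "carry_out", "data": {"commands": [{"linear": [0, 0, 0], "rot": [0, 0, 0], "gripper": -1}, {"linear": [0, 0, 0], "rot": [0, 0, 0], "gripper": -1}, {"linear": [0, 0, 0], "rot": [0, 0, 0], "gripper": -1}, {"linear": [0, 0, 0], "rot": [0, 0, 0], "gripper": -1}, {"linear": [0, 0, 0], "rot": [0, 0, 0], "gripper": -1}]}}

```text
time: 10.5
eef_pos: [495.5, -110.4, 130.7]
ee_rot: [0.76, 0.649, 0.0, 0.0]
contact_force: [-13.4, 5.2, 27.9]
opening: 0.003
gripper_force: 15.3
```

Call:
{"op": "carry_out", "data": {"commands": [{"linear": [0, 0, 0], "rot": [0, 0, 0], "gripper": -1}, {"linear": [0, 0, 0], "rot": [0, 0, 0], "gripper": -1}, {"linear": [0, 0, 0], "rot": [0, 0, 0], "gripper": -1}, {"linear": [0, 0, 0], "rot": [0, 0, 0], "gripper": -1}, {"linear": [0, 0, 0], "rot": [0, 0, 0], "gripper": -1}]}}

```text
time: 11.0
eef_pos: [495.5, -110.3, 130.7]
ee_rot: [0.76, 0.649, 0.0, 0.0]
contact_force: [-14.1, 5.5, 27.9]
opening: 0.008
gripper_force: 15.3
```

Run:
```python
from h import *
s=status.get_state();print(s["time"],s["eef_pos"],s["contact_force"])
```

```text
11.0 [ 495.46298442 -110.33738455  130.69926787] [-14.1391185    5.50302417  27.86103636]
```

Held for 1.5 s. Letting the lever rise slowly and withdrawing straight up.

Call:
{"op": "carry_out", "data": {"commands": [{"linear": [0, 0, 0.6], "rot": [0, 0, 0], "gripper": -1}, {"linear": [0, 0, 1.2], "rot": [0, 0, 0], "gripper": -1}, {"linear": [0, 0, 1.8], "rot": [0, 0, 0], "gripper": -1}, {"linear": [0, 0, 2.5], "rot": [0, 0, 0], "gripper": -1}, {"linear": [0, 0, 3.5], "rot": [0, 0, 0], "gripper": -1}]}}

```text
time: 11.5
eef_pos: [494.4, -110.2, 160.0]
ee_rot: [0.761, 0.649, 0.0, 0.0]
contact_force: [0.3, -0.3, 0.1]
opening: 0.01
gripper_force: 0.0
```

Call:
{"op": "carry_out", "data": {"commands": [{"linear": [0, 0, 2], "rot": [0, 0, 0], "gripper": -1}, {"linear": [0, 0, 5], "rot": [0, 0, 0], "gripper": -1}, {"linear": [0, 0, 8], "rot": [0, 0, 0], "gripper": -1}, {"linear": [0, 0, 11], "rot": [0, 0, 0], "gripper": -1}, {"linear": [0, 0, 14], "rot": [0, 0, 0], "gripper": -1}]}}

```text
time: 12.0
eef_pos: [494.5, -110.2, 301.0]
ee_rot: [0.761, 0.649, 0.0, 0.0]
contact_force: [0.9, -1.2, -0.1]
opening: 0.005
gripper_force: 0.0
```

Call:
{"op": "carry_out", "data": {"commands": [{"linear": [-2, -4, 0], "rot": [0, 0, 0], "gripper": -1}, {"linear": [-3, -8, 0], "rot": [0, 0, 0], "gripper": -1}, {"linear": [-4, -12, 0], "rot": [0, 0, 0], "gripper": -1}, {"linear": [-4, -12, 0], "rot": [0, 0, 0], "gripper": -1}, {"linear": [-4, -12, 0], "rot": [0, 0, 0], "gripper": -1}]}}

```text
time: 12.5
eef_pos: [454.3, -230.7, 299.5]
ee_rot: [0.761, 0.648, 0.0, -0.0]
contact_force: [-0.8, 0.7, -0.0]
opening: 0.006
gripper_force: 0.0
```

Run:
```python
from h import *
s=status.get_state();print(s["time"],s["eef_pos"],s["contact_force"],abs(s["dq"]).max())
for n in("wrist","side"):
    P=cloud(capture(n));A=P.reshape(-1,3);A=A[~np.isnan(A[:,0])]
    c,q=np.cos(-.158),np.sin(-.158);L=np.c_[(A[:,:2]-[499,-110.7])@np.array([[c,-q],[q,c]]),A[:,2]]
    t=L[(abs(L[:,0]+5)<20)&(abs(L[:,1])<20)&(L[:,2]>100)&(L[:,2]<145)]
    p=L[(L[:,2]>74)&(L[:,2]<86)&(L[:,1]>120)&(L[:,1]<300)&(L[:,0]>-60)&(L[:,0]<100)]
    for k in(t,p): print(n,len(k),np.percentile(k,[2,50,98],axis=0).round(1).tolist() if len(k) else 0)
```

```text
12.5 [ 454.25515978 -230.69709903  299.53767254] [-0.80771999  0.65885483 -0.01665669] 0.03341543384338265
wrist 2159 [[-24.4, -19.1, 132.7], [-5.0, 0.7, 134.2], [14.1, 19.1, 135.7]]
wrist 0 0
side 128 [[-24.8, -18.9, 130.7], [-5.3, -0.3, 133.8], [14.0, 18.6, 137.3]]
side 44 [[-14.4, 149.8, 74.9], [22.6, 154.8, 78.9], [55.0, 160.6, 83.9]]
```

The treadle is back up at z≈134, the slide is home, and the robot is clear and at rest, so I'm handing in.

```bash
python3 -c "
from workcell import workorder
print(workorder.sign_off())"
```

```text
the job is handed in; nothing more can be done
None
```

I pushed the slide home, held the lever at its stop for 1.5 s and let it spring back up, withdrew clear of the press with no sign of touching the guard, and handed the job in; the hand-in gave no verdict.

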